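Lock the water bath's lid latch at its hidden notch

TASK

Lock the lid of the water bath: take the T-bar knob on its front deck and turn it clockwise, feeling for the hidden notch, until the spring pin at its side snaps in, and stop there. Then let go, leaving the pin fully in its notch, and leave the round dial beside it as it is.

Things in the scene. Friction and masses are not known exactly. Their poses are not given: they have to be found in the camera images.
- lock_grip (a point): grip point of the T-bar knob, on its vertical axis, 43 mm above the bath's deck (deck 140 mm above bench). Black bar 64 mm long (x, turns with the knob), 18 wide (y), 30 high: top 12 mm above the point, underside 18 below; grip across its width from above. Below: bare metal disc, diameter 72, top 24 mm below the point; under it a steel plate and an aluminium pin block, 61 mm out from the axis
- lock (a joint): angle of the T-bar knob, rad, grows clockwise from above; starts at 0.05 to 0.35. The unmarked notch lies 0.5 to 1.35 rad clockwise of the start, elsewhere each time. Free turning takes about 0.04 N m; within 0.3 rad of the notch the spring pulls the knob in with up to 0.2 N m (resistance dips, becomes a pull) and centres it when released; it resists turning on, past the notch
- lock_pin (a joint): horizontal spring pin at the knob's side, pushed towards its axis, m: about 0.001 riding on the cam hidden under the disc, about 0.008 fully in the notch. Its round steel head, 18 mm across, stands out of the aluminium block and jumps 7 to 8 mm nearer the block when the notch is met (seen from above)
- dial_mark (a point): white mark on the top of the other knob, a round fluted black dial 60 mm across and 34 mm high, 16 mm from its axis; turns with it. The dial stands on the same deck 200 mm from the T-bar knob, to its left or right, and is to be left alone

How it is judged:
By the outcome, as a careful person would: the job done as asked, in the order asked, and still so for the second after the job is handed in, with the robot touching nothing.
It also fails if it takes over 48 s, if anything falls off the work surface, if the arm or the gripper's body presses on something with over 40 N, if the wrist force passes 120 N, or if a joint passes its speed limit or range.

ROBOT

A 6-joint arm with a two-finger parallel gripper is mounted at the origin on the work surface. World frame = base frame: x ahead of the robot, y to its left, z up, the work surface at z = 0. Lengths are in m, angles in rad, forces in N, time in s.
With the tool pointing down it reaches from about 0.35 to 0.925 m from the base axis. Payload 6.4 kg.
Tool frame: the origin (TCP) lies midway between the tips of the shut fingers; the grasp point (between the pads) lies 19 mm behind it (env.grip_depth is the distance from the TCP to the grasp point, in m); z points along the fingers, y is the line along which they close (so a half turn about z gives the same grasp; the last joint's range is limited). The gripper opens to 85 mm and grips with 20 to 120 N. Pads are 22 mm wide; open, the fingers measure 114 mm over their backs; the gripper's body (76 mm by 85 mm) begins 54 mm behind the grasp point. The pads swing forward as they close: fully open they stand 13 mm farther back than shut.
Start: joints at [-1.459, 0.245, 1.558, -0, 1.339, -0.174], TCP at [0.183, -0.624, 0.231] pointing down, gripper open.
Joint ranges: [-3.13, 3.13], [-1.02, 2.26], [0.13, 2.54], [-0.95, 4.09], [0.21, 2.88], [-2.74, 2.74]. Speed limits (rad/s): [2.57, 2.57, 3.14, 3.14, 3.14, 3.14].

INTERFACE

Orientations are given as a unit quaternion [w, x, y, z].
In Python, from workcell import env gives the robot as it stands.
- The arm moves only by the tool send_rows, never from a script. Its argument "moves" is a list of rows, each an object with "offset": the shift along the tool's x, y, z in m, a list of three; "angular": the turn, a rotation vector about the tool's x, y, z in rad, a list of three; "fingers": the opening, from -1 (shut) to 1 (fully open), so that 0 is half open. In form: [{"offset": [dx, dy, dz], "angular": [ax, ay, az], "fingers": fingers}, ...]. A call has 1 to 10 rows; each row shifts and turns the commanded pose from where the row before left it, along the tool's axes as they then stand; what a row does not reach is not made up. A row lasts 1/10 s, in which the tool goes at most 50 mm and 8.59 degrees, less where a joint would pass 70% of its speed; a pose out of reach is approached as far as the arm can. A call with a gripper value outside its range is refused whole. The fingers move at their own pace and stop on an object; the grip force is fixed at half the most. Time passes only in rows, so rows that do not move let the fingers close. It gives the time, the measured TCP pose, the force, the opening and the grip force at its end, in the units of the state.
- env.observe(): the state, without advancing time (a new reading comes with each control period).
- env.capture(name): name is "scene" or "top" or "wrist"; returns (picture, depth): 400x640x3 uint8, blue, green, red; 400x640 float32, m along the optical axis (not along the pixel's ray), 0 where there is no reading.
- env.get_calibration(name): a dict with "mtx" (3x3 intrinsics, pixels), "world_to_cam" (4x4, takes a point from world to camera coordinates). Camera axes: x right, y down, z forward; pixel columns grow to the right and rows downward; lengths in m; the calibration is good to about 2 mm. The wrist camera is an equidistant fisheye: a pixel r from the principal point sees the ray r / f radians off the axis. A picture is of the moment at which its call begins: read the wrist's pose just before it. get_calibration takes no time and is no camera call; for the wrist camera it gives the pose at the moment of the call.
- env.close_job(): hands the job in; it is judged then, once.
Trained networks look in the newest picture that a camera, given by its name, has taken for a name from the list of things; names that differ only in an ending like _2 or _b are one class to them, and where a whole thing is asked for, a point or a joint stands for the part that bears it (a point fixed in the world has none). Each returns a list of dicts, best first, with "score" (0 to 1); they miss things now and then, are a little off and sometimes report something else, mostly with a low value. They report only what shows in the picture. A call takes as long as a camera call.
- env.masks_of(camera, query): "mask" (400x640 bool, what is visible of it) and "bbox" ([centre column, centre row, width, height] in pixels, round what is visible of it).
- env.landmark_of(camera, query): "at" ([row, column] in pixels: a listed point, or the origin of a listed thing).
The state is a dict: "clock": time; "joints": joint angles; "dq": joint speeds; "effort": joint torques, N m; "ee_pos": TCP position; "ee_rot": TCP orientation; "wrist_force": force on the tool from outside, world axes, zero at the start; "ft_torque": the same for the moment, N m; "finger_gap": finger opening in m; "grasp_force": force on a finger pad.
Only numpy, scipy, OpenCV 4.12 (cv2) and the standard library are available. Lean on these libraries where they do the work, as an engineer would, in place of code of your own. Each camera call takes 0.05 s, during which the arm holds its last target. There are 200 camera calls.

## Working session

There is one attempt and no reset: what is moved stays moved. The work goes in short steps, Python scripts to look and compute and a tool call to move; the robot and the scene stay as the last step left them, time stands still between calls to the robot, and variables do not carry over. Pictures are saved under pics/ and viewed, at most 10 in all, crops included, and the job is handed in when it is done.

Besides the shell and the picture viewer there is one more tool, called after ">>>" as name(argument=value, ...) on one line, values as JSON. send_rows: Moves the arm, as the interface text tells. Its arguments: {"type":"object","properties":{"moves":{"type":"array","items":{"type":"object","properties":{"offset":{"type":"array","items":{"type":"number"}},"angular":{"type":"array","items":{"type":"number"}},"fingers":{"type":"number"}}}}},"required":["moves"]}

```bash
mkdir -p pics; cat > h.py <<'E'
import numpy as np, cv2
from workcell import env
def unproj(cam,row,col,depth=None,z=None):
    c=env.get_calibration(cam);K=np.array(c["mtx"]);T=np.linalg.inv(np.array(c["world_to_cam"]))
    r=np.array([(col-K[0,2])/K[0,0],(row-K[1,2])/K[1,1],1.])
    d=T[:3,:3]@r;o=T[:3,3]
    s=depth if z is None else (z-o[2])/d[2]
    return o+s*d
E
python3 - <<'E'
from h import *
for cam in ("scene","top"):
    p,d=env.capture(cam); cv2.imwrite(f"pics/{cam}0.png",p)
    for q in ("lock_grip","dial_mark","lock_pin"):
        for l in env.landmark_of(cam,q)[:2]:
            r,c=l["at"]; print(cam,q,round(l["score"],2),r,c,unproj(cam,r,c,d[int(r),int(c)]).round(3))
    for q in ("lock","lock_pin"):
        for m in env.masks_of(cam,q)[:1]: print(cam,q,m["score"],m["bbox"])
print(env.observe())
E
```

```text
scene lock_grip 0.73 257.4 206.8 [ 0.547 -0.159  0.191]
scene dial_mark 0.83 196.5 303.3 [0.501 0.033 0.173]Traceback (most recent call last):
  File "<stdin>", line 5, in <module>
ValueError: it knows: dial_mark, lock_grip
```

```bash
python3 - <<'E'
from h import *
p,d=env.capture("top"); cv2.imwrite("pics/top0.png",p)
for q in ("lock_grip","dial_mark"):
    for l in env.landmark_of("top",q)[:2]:
        r,c=l["at"]; print(q,round(l["score"],2),r,c,unproj("top",r,c,d[int(r),int(c)]).round(3))
    for m in env.masks_of("top",q)[:1]:
        print(m["score"],m["bbox"])
        v,u=np.nonzero(m["mask"]); P=np.array([unproj("top",a,b,d[a,b]) for a,b in zip(v,u)])
        print(P.mean(0).round(3),P.min(0).round(3),P.max(0).round(3))
        if q=="lock_grip":
            T=P[P[:,2]>0.185]; 
            print(len(P),len(T)); (c0,s,ang)=cv2.minAreaRect((T[:,:2]*1000).astype(np.float32)); print(c0,s,ang,T.mean(0)); print("pca",np.linalg.eigh(np.cov(T[:,:2].T)))
L=env.landmark_of("top","lock_grip")[0]["at"]
r,c=map(int,L); a,b=max(r-75,0),max(c-100,0)
cv2.imwrite("pics/topc.png",cv2.resize(p[a:a+150,b:b+200],(800,600),interpolation=cv2.INTER_CUBIC)); print(a,b)
o=env.observe(); print({k:np.round(v,3) for k,v in o.items()})
E
```

```text
lock_grip 0.9 189.9 462.8 [ 0.548 -0.158  0.196]
0.97 [458.1, 196.9, 48.5, 45.9]
[ 0.539 -0.155  0.175] [ 0.474 -0.195  0.142] [0.576 0.032 0.935]
1742 577
(499.70526123046875, -80.21368408203125) (58.208641052246094, 223.13058471679688) 27.390045166015625 [ 0.5388898  -0.15577219  0.20515811]
pca EighResult(eigenvalues=array([0.00023768, 0.00073575]), eigenvectors=array([[-0.84363937, -0.53691024],
       [-0.53691024,  0.84363937]]))
dial_mark 0.97 226.5 335.7 [0.498 0.027 0.173]
0.85 [330.6, 218.4, 39.5, 37.9]
[0.512 0.038 0.173] [0.474 0.006 0.141] [0.543 0.07  0.935]
114 362
{'clock': np.float64(0.45), 'joints': array([-1.459,  0.245,  1.558,  0.   ,  1.339, -0.174]), 'dq': array([ 0.001, -0.003, -0.002, -0.002,  0.001,  0.   ]), 'effort': array([-0.0000e+00, -4.2900e+01, -3.2598e+01, -0.0000e+00,  1.0000e-03,
        0.0000e+00]), 'ee_pos': array([ 0.183, -0.624,  0.231]), 'ee_rot': array([-0.   ,  0.99 ,  0.142,  0.   ]), 'wrist_force': array([ 0.291,  0.082, -0.031]), 'ft_torque': array([-0.024,  0.031,  0.015]), 'grasp_force': np.float64(0.0), 'finger_gap': np.float64(0.085)}
```

View pics/topc.png

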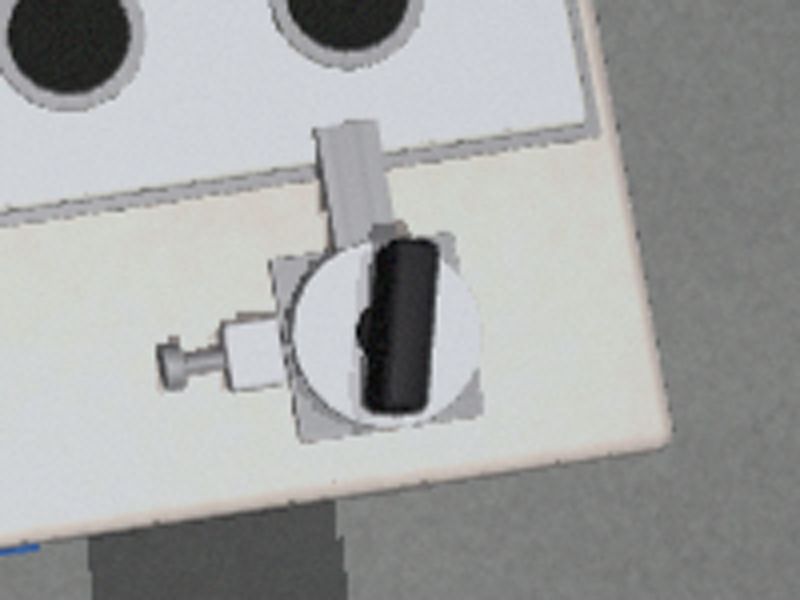

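View pics/scene0.png

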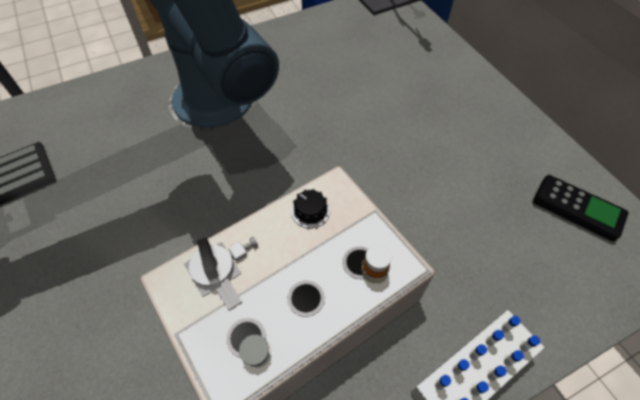

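The T-bar is at crop (403,328), with its long axis almost along world x. The pin head is at crop (172,365), clear of the aluminium block, and the dial is on the left. Next I refine the bar axis.

```bash
python3 - <<'E'
from h import *
p,d=env.capture("top")
r,c=env.landmark_of("top","lock_grip")[0]["at"]
print("z183",unproj("top",r,c,z=.183).round(4))
g=p.max(2)
pts=[]
for v in range(165,225):
  for u in range(435,485):
    if g[v,u]<70:
      q=unproj("top",v,u,d[v,u])
      if .186<q[2]<.203: pts.append([*unproj("top",v,u,z=.195)])
P=np.array(pts); print(len(P),P.mean(0))
b=cv2.minAreaRect((P[:,:2]*1000).astype(np.float32)); print(b)
w,V=np.linalg.eigh(np.cov(P[:,:2].T)); v=V[:,1]; print("yaw",np.arctan(v[1]/v[0]), np.sqrt(w*12))
p,d=env.capture("scene"); r,c=env.landmark_of("scene","lock_grip")[0]["at"]; print(unproj("scene",r,c,z=.183).round(4))
print(np.linalg.inv(env.get_calibration("top")["world_to_cam"])[:3,3])
E
```

```text
z183 [ 0.5442 -0.162   0.183 ]
532 [ 0.54034681 -0.15812529  0.195     ]
((540.4172973632812, -158.0602264404297), (18.392101287841797, 62.79336929321289), 83.1175537109375)
yaw -0.12097666162240334 [0.01796613 0.0621662 ]
[ 0.539  -0.1587  0.183 ]
[0.47422167 0.03223397 0.93473907]
```

>>> send_rows(moves=[{"offset": [0.0316, -0.0231, -0.005], "angular": [0, 0, 0], "fingers": 0}, {"offset": [0.0316, -0.0231, -0.005], "angular": [0, 0, 0], "fingers": 0}, {"offset": [0.0316, -0.0231, -0.005], "angular": [0, 0, 0], "fingers": 0}, {"offset": [0.0316, -0.0231, -0.005], "angular": [0, 0, 0], "fingers": 0}, {"offset": [0.0316, -0.0231, -0.005], "angular": [0, 0, 0], "fingers": 0}, {"offset": [0.0316, -0.0231, -0.005], "angular": [0, 0, 0], "fingers": 0}, {"offset": [0.0316, -0.0231, 0], "angular": [0, 0, 0], "fingers": 0}, {"offset": [0.0316, -0.0231, 0], "angular": [0, 0, 0], "fingers": 0}, {"offset": [0.0316, -0.0231, 0], "angular": [0, 0, 0], "fingers": 0}, {"offset": [0.0316, -0.0231, 0], "angular": [0, 0, 0], "fingers": 0}])

```text
clock: 1.65
ee_pos: [0.4221, -0.3116, 0.2616]
ee_rot: [0.0, 0.99, 0.142, 0.0]
wrist_force: [0.4, -0.0, 0.0]
finger_gap: 0.0426
grasp_force: 0.0
```

>>> send_rows(moves=[{"offset": [0.0316, -0.0231, 0], "angular": [0, 0, 0], "fingers": 0}, {"offset": [0.0316, -0.0231, 0], "angular": [0, 0, 0], "fingers": 0}, {"offset": [0.0316, -0.0231, 0], "angular": [0, 0, 0], "fingers": 0}, {"offset": [0.0316, -0.0231, 0], "angular": [0, 0, 0], "fingers": 0}, {"offset": [0.0316, -0.0231, 0], "angular": [0, 0, 0], "fingers": 0}, {"offset": [0, 0, 0], "angular": [0, 0, -0.144], "fingers": 0}, {"offset": [0, 0, 0], "angular": [0, 0, -0.144], "fingers": 0}, {"offset": [0, 0, 0], "angular": [0, 0, -0.144], "fingers": 0}, {"offset": [0, 0, 0], "angular": [0, 0, -0.144], "fingers": 0}, {"offset": [0, 0, 0], "angular": [0, 0, -0.144], "fingers": 0}])

```text
clock: 2.65
ee_pos: [0.5404, -0.1575, 0.2614]
ee_rot: [0.0, 0.875, 0.485, 0.0]
wrist_force: [0.2, -0.4, -0.0]
finger_gap: 0.0428
grasp_force: 0.0
```

>>> send_rows(moves=[{"offset": [0, 0, 0], "angular": [0, 0, -0.144], "fingers": 0}, {"offset": [0, 0, 0], "angular": [0, 0, -0.144], "fingers": 0}, {"offset": [0, 0, 0], "angular": [0, 0, -0.144], "fingers": 0}, {"offset": [0, 0, 0], "angular": [0, 0, -0.144], "fingers": 0}, {"offset": [0, 0, 0], "angular": [0, 0, -0.144], "fingers": 0}, {"offset": [0, 0, 0], "angular": [0, 0, -0.144], "fingers": 0}, {"offset": [0, 0, 0], "angular": [0, 0, -0.144], "fingers": 0}, {"offset": [0, 0, 0], "angular": [0, 0, -0.144], "fingers": 0}, {"offset": [0, 0, 0], "angular": [0, 0, -0.144], "fingers": 0}, {"offset": [0, 0, 0], "angular": [0, 0, -0.144], "fingers": 0}])

```text
clock: 3.65
ee_pos: [0.5403, -0.1576, 0.2614]
ee_rot: [0.0, 0.338, 0.941, -0.0]
wrist_force: [-1.0, 0.0, 0.2]
finger_gap: 0.0427
grasp_force: 0.0
```

>>> send_rows(moves=[{"offset": [0, 0, 0], "angular": [0, 0, -0.144], "fingers": 0}, {"offset": [0, 0, 0], "angular": [0, 0, -0.144], "fingers": 0}, {"offset": [0, 0, 0], "angular": [0, 0, -0.144], "fingers": 0}, {"offset": [0, 0, 0], "angular": [0, 0, -0.144], "fingers": 0}, {"offset": [0, 0, 0], "angular": [0, 0, 0], "fingers": 0}])

```text
clock: 4.15
ee_pos: [0.5403, -0.1576, 0.2614]
ee_rot: [0.0, 0.06, 0.998, -0.0]
wrist_force: [-1.0, 0.3, 0.2]
finger_gap: 0.0428
grasp_force: 0.0
```

```bash
cat > st.py <<'E'
from h import *
from scipy.spatial.transform import Rotation as R
o=env.observe()
q=o["ee_rot"];m=R.from_quat([q[1],q[2],q[3],q[0]]).as_matrix()
print(o["clock"],"pos",o["ee_pos"].round(4),"yaw",np.arctan2(m[1,0],m[0,0]).round(4),"tz",m[:,2].round(3),"gap",o["finger_gap"],"gf",o["grasp_force"],"F",o["wrist_force"].round(2),"M",o["ft_torque"].round(3),"q6",o["joints"][5])
E
python3 - <<'E'
from st import *
p,d=env.capture("wrist"); cv2.imwrite("pics/w0.png",p)
c=env.get_calibration("wrist"); K=np.array(c["mtx"]);W=np.array(c["world_to_cam"])
for a in ([.540,-.158,.195],[.540-.031,-.158+.004,.195],[.571,-.162,.195]):
    x=W[:3,:3]@a+W[:3,3]; rr=np.hypot(x[0],x[1]); t=np.arctan2(rr,x[2])
    print(K[0,2]+K[0,0]*t*x[0]/rr,K[1,2]+K[1,1]*t*x[1]/rr)
print([ (l["score"],l["at"]) for l in env.landmark_of("wrist","lock_grip")])
E
```

```text
4.15 pos [ 0.5403 -0.1576  0.2614] yaw 3.0215 tz [ 0. -0. -1.] gap 0.04279401516517452 gf 0.0 F [-0.96  0.28  0.21] M [-0.008 -0.023  0.01 ] q6 -1.9358517271541082
323.37749921477456 208.60063398313352
323.6472806527369 164.9130856738557
323.13918875148465 248.6777366746571
[(0.74, [207.8, 318.9])]
```

View pics/w0.png

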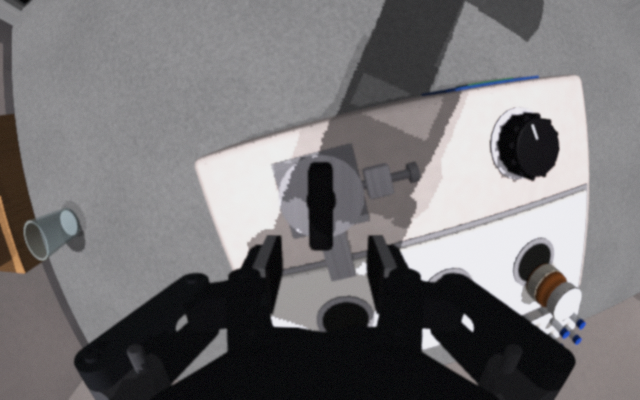

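In the wrist view the bar runs from (320,162) to (320,250), aligned with the tool and about 2 mm off to −y. The fingers straddle it and the pin is at right (412,172). I'll nudge over, descend and close.

>>> send_rows(moves=[{"offset": [0, -0.0015, 0.018], "angular": [0, 0, 0], "fingers": 0}, {"offset": [0, 0, 0.018], "angular": [0, 0, 0], "fingers": 0}, {"offset": [0, 0, 0.018], "angular": [0, 0, 0], "fingers": 0}, {"offset": [0, 0, 0.018], "angular": [0, 0, 0], "fingers": 0}, {"offset": [0, 0, 0.007], "angular": [0, 0, 0], "fingers": 0}, {"offset": [0, 0, 0.007], "angular": [0, 0, 0], "fingers": 0}, {"offset": [0, 0, 0.007], "angular": [0, 0, 0], "fingers": 0}, {"offset": [0, 0, 0], "angular": [0, 0, 0], "fingers": 0}])

```text
clock: 5.05
ee_pos: [0.5399, -0.1589, 0.1678]
ee_rot: [-0.0, 0.06, 0.998, 0.0]
wrist_force: [0.6, -0.2, -0.3]
finger_gap: 0.0423
grasp_force: 0.0
```

>>> send_rows(moves=[{"offset": [0, 0, 0], "angular": [0, 0, 0], "fingers": -0.6}, {"offset": [0, 0, 0], "angular": [0, 0, 0], "fingers": -0.8}, {"offset": [0, 0, 0], "angular": [0, 0, 0], "fingers": -1}, {"offset": [0, 0, 0], "angular": [0, 0, 0], "fingers": -1}, {"offset": [0, 0, 0], "angular": [0, 0, 0], "fingers": -1}])

```text
clock: 5.55
ee_pos: [0.5404, -0.1604, 0.1693]
ee_rot: [0.001, 0.06, 0.998, -0.001]
wrist_force: [-0.7, -4.7, 1.7]
finger_gap: 0.0166
grasp_force: 62.1
```

```bash
python3 st.py
```

```text
5.55 pos [ 0.5404 -0.1604  0.1693] yaw 3.0213 tz [ 0.001 -0.003 -1.   ] gap 0.016629135360018924 gf 62.059335708618164 F [-0.7  -4.75  1.67] M [-0.503  0.045 -0.103] q6 -1.9385193454434144
```

>>> send_rows(moves=[{"offset": [0, -0.0015, 0], "angular": [0, 0, 0], "fingers": -1}, {"offset": [0, 0, 0], "angular": [0, 0, 0.05], "fingers": -1}, {"offset": [0, 0, 0], "angular": [0, 0, 0.05], "fingers": -1}, {"offset": [0, 0, 0], "angular": [0, 0, 0], "fingers": -1}])

```text
clock: 5.95
ee_pos: [0.5405, -0.1604, 0.1693]
ee_rot: [0.001, 0.11, 0.994, 0.0]
wrist_force: [-0.8, 1.0, 4.3]
finger_gap: 0.0168
grasp_force: 62.6
```

```bash
python3 st.py; python3 - <<'E'
from h import *
t,_=env.capture("top");s,_=env.capture("scene");w,_=env.capture("wrist")
f=lambda a,b,c,e:cv2.resize(a[b:b+75,c:c+100],(400,300),interpolation=cv2.INTER_CUBIC)
cv2.imwrite("pics/m1.png",np.vstack([np.hstack([f(t,160,390,0),f(s,210,180,0)]),np.hstack([f(w,130,340,0),cv2.resize(w,(400,300))])]))
E
```

```text
5.95 pos [ 0.5405 -0.1604  0.1693] yaw 2.9217 tz [ 0.001  0.    -1.   ] gap 0.016800323146701143 gf 62.58483052253723 F [-0.76  0.95  4.25] M [ 0.37   0.003 -0.038] q6 -1.8412233458608191
```

View pics/m1.png

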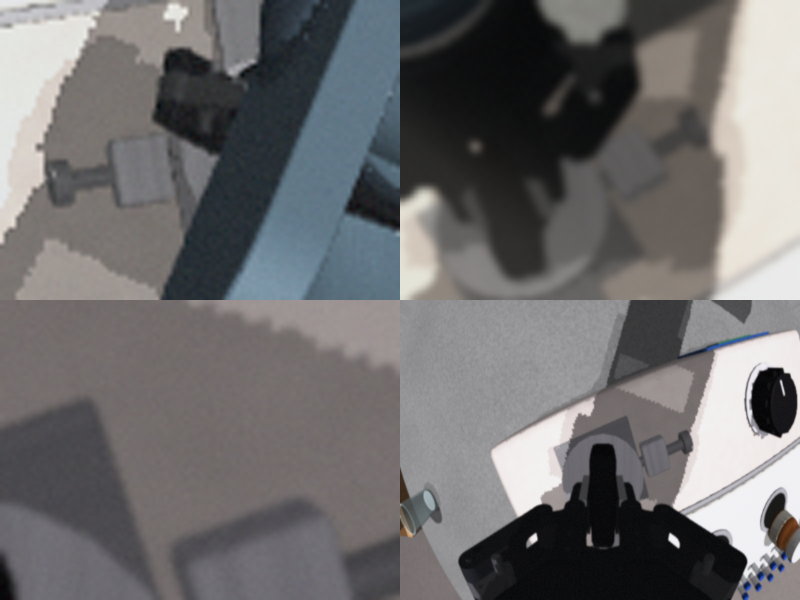

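In the top tile the pin head is at full-image (404,206) and stands clear of the block edge at about col 417. The pin is still out. I'll track the head by template matching while turning.

```bash
cat > pin.py <<'E'
from st import *
import os
t,_=env.capture("top")
if not os.path.exists("ref.npy"): np.save("ref.npy",t)
ref=np.load("ref.npy")
m=cv2.matchTemplate(t[192:222,394:430],ref[198:213,399:413],cv2.TM_CCOEFF_NORMED)
_,v,_,(x,y)=cv2.minMaxLoc(m); print("head shift px",x-5,y-6,"score",round(v,2))
E
python3 pin.py
```

```text
6.1 pos [ 0.5405 -0.1604  0.1693] yaw 2.923 tz [ 0.001  0.    -1.   ] gap 0.017265189014061898 gf 62.7487850189209 F [-2.05  1.44  5.02] M [0.385 0.227 0.035] q6 -1.8424069841367785
head shift px 0 0 score 1.0
```

>>> send_rows(moves=[{"offset": [0, 0, 0], "angular": [0, 0, 0.05], "fingers": -1}, {"offset": [0, 0, 0], "angular": [0, 0, 0.05], "fingers": -1}, {"offset": [0, 0, 0], "angular": [0, 0, 0], "fingers": -1}])

```text
clock: 6.45
ee_pos: [0.5405, -0.1603, 0.1693]
ee_rot: [0.001, 0.159, 0.987, 0.0]
wrist_force: [-1.8, 1.8, 6.1]
finger_gap: 0.0174
grasp_force: 62.6
```

```bash
python3 pin.py
```

```text
6.45 pos [ 0.5405 -0.1603  0.1693] yaw 2.8222 tz [ 0.001  0.    -1.   ] gap 0.017374687154824642 gf 62.59701132774353 F [-1.79  1.84  6.06] M [0.462 0.204 0.022] q6 -1.7415182353620124
head shift px 0 0 score 1.0
```

>>> send_rows(moves=[{"offset": [0, 0, 0], "angular": [0, 0, 0.05], "fingers": -1}, {"offset": [0, 0, 0], "angular": [0, 0, 0.05], "fingers": -1}, {"offset": [0, 0, 0], "angular": [0, 0, 0], "fingers": -1}])

```text
clock: 6.8
ee_pos: [0.5405, -0.1602, 0.1693]
ee_rot: [0.001, 0.208, 0.978, 0.0]
wrist_force: [-2.4, 1.6, 6.1]
finger_gap: 0.0167
grasp_force: 62.7
```

```bash
python3 pin.py
```

```text
6.8 pos [ 0.5405 -0.1602  0.1693] yaw 2.7222 tz [ 0.001  0.001 -1.   ] gap 0.01672296090147556 gf 62.71852970123291 F [-2.37  1.57  6.13] M [ 0.465  0.267 -0.024] q6 -1.6415566194119013
head shift px 0 0 score 0.94
```

>>> send_rows(moves=[{"offset": [0, 0, 0], "angular": [0, 0, 0.05], "fingers": -1}, {"offset": [0, 0, 0], "angular": [0, 0, 0.05], "fingers": -1}, {"offset": [0, 0, 0], "angular": [0, 0, 0], "fingers": -1}])

```text
clock: 7.15
ee_pos: [0.5406, -0.1601, 0.1693]
ee_rot: [0.001, 0.257, 0.966, 0.001]
wrist_force: [-1.7, 1.9, 5.7]
finger_gap: 0.0169
grasp_force: 62.7
```

```bash
python3 pin.py
```

```text
7.15 pos [ 0.5406 -0.1601  0.1693] yaw 2.6222 tz [ 0.001  0.001 -1.   ] gap 0.016909793876774534 gf 62.673490047454834 F [-1.67  1.86  5.69] M [ 0.511  0.137 -0.11 ] q6 -1.5415350072590628
head shift px 0 0 score 0.94
```

Turned 0.4 rad, and the z moment is trending from resistance to pull. I'll go on in smaller steps.

>>> send_rows(moves=[{"offset": [0, 0, 0], "angular": [0, 0, 0.05], "fingers": -1}, {"offset": [0, 0, 0], "angular": [0, 0, 0], "fingers": -1}])

```text
clock: 7.4
ee_pos: [0.5406, -0.1601, 0.1693]
ee_rot: [0.001, 0.281, 0.96, 0.001]
wrist_force: [-1.5, 2.2, 5.9]
finger_gap: 0.0174
grasp_force: 62.7
```

```bash
python3 pin.py
```

```text
7.4 pos [ 0.5406 -0.1601  0.1693] yaw 2.5721 tz [ 0.002  0.001 -1.   ] gap 0.01736037579237853 gf 62.70430326461792 F [-1.49  2.19  5.89] M [ 0.545  0.152 -0.063] q6 -1.4915219098758044
head shift px 0 0 score 0.94
```

>>> send_rows(moves=[{"offset": [0, 0, 0], "angular": [0, 0, 0.05], "fingers": -1}, {"offset": [0, 0, 0], "angular": [0, 0, 0], "fingers": -1}])

```text
clock: 7.65
ee_pos: [0.5406, -0.1601, 0.1693]
ee_rot: [0.001, 0.305, 0.952, 0.001]
wrist_force: [-0.3, 2.8, 5.3]
finger_gap: 0.0169
grasp_force: 62.7
```

```bash
python3 pin.py
```

```text
7.65 pos [ 0.5406 -0.1601  0.1693] yaw 2.5223 tz [ 0.002  0.001 -1.   ] gap 0.016867741634807646 gf 62.70189642906189 F [-0.31  2.78  5.32] M [ 0.537  0.051 -0.067] q6 -1.441590842616979
head shift px 0 0 score 0.94
```

>>> send_rows(moves=[{"offset": [0, 0, 0], "angular": [0, 0, 0.05], "fingers": -1}, {"offset": [0, 0, 0], "angular": [0, 0, 0], "fingers": -1}])

```text
clock: 7.9
ee_pos: [0.5406, -0.16, 0.1693]
ee_rot: [0.001, 0.328, 0.945, 0.001]
wrist_force: [-0.8, 3.3, 7.5]
finger_gap: 0.0168
grasp_force: 62.9
```

```bash
python3 pin.py
```

```text
7.9 pos [ 0.5406 -0.16    0.1693] yaw 2.4723 tz [ 0.002  0.001 -1.   ] gap 0.01682230680667023 gf 62.91908383369446 F [-0.78  3.33  7.52] M [ 0.462  0.011 -0.018] q6 -1.3915755077373757
head shift px 0 0 score 0.94
```

>>> send_rows(moves=[{"offset": [0, 0, 0], "angular": [0, 0, 0.05], "fingers": -1}, {"offset": [0, 0, 0], "angular": [0, 0, 0], "fingers": -1}])

```text
clock: 8.15
ee_pos: [0.5407, -0.16, 0.1693]
ee_rot: [0.001, 0.352, 0.936, 0.001]
wrist_force: [-0.4, 2.8, 4.8]
finger_gap: 0.0169
grasp_force: 62.7
```

```bash
python3 pin.py
```

```text
8.15 pos [ 0.5407 -0.16    0.1693] yaw 2.4222 tz [ 0.002  0.001 -1.   ] gap 0.016945987851587692 gf 62.693291902542114 F [-0.38  2.77  4.84] M [ 0.551  0.081 -0.07 ] q6 -1.3415069762941776
head shift px 0 0 score 0.94
```

```bash
cat > pin.py <<'E'
from st import *
ref=np.load("ref.npy"); Mz=[o["ft_torque"][2]]
for i in range(4):
    t,_=env.capture("top"); Mz.append(env.observe()["ft_torque"][2])
m=cv2.matchTemplate(t[192:222,394:430],ref[198:213,399:413],cv2.TM_CCOEFF_NORMED)
_,v,_,(x,y)=cv2.minMaxLoc(m); print("head shift px",x-5,y-6,"score",round(v,2),"Mz",np.mean(Mz).round(3),np.std(Mz).round(3))
E
python3 pin.py
```

```text
8.2 pos [ 0.5407 -0.16    0.1693] yaw 2.4228 tz [ 0.002  0.001 -1.   ] gap 0.016946951130695685 gf 62.59008765220642 F [-0.75  3.74  5.12] M [ 0.564  0.087 -0.061] q6 -1.3421569588633244
head shift px 0 0 score 0.94 Mz -0.014 0.031
```

>>> send_rows(moves=[{"offset": [0, 0, 0], "angular": [0, 0, 0.06], "fingers": -1}, {"offset": [0, 0, 0], "angular": [0, 0, 0], "fingers": -1}])

```text
clock: 8.6
ee_pos: [0.5408, -0.16, 0.1693]
ee_rot: [0.001, 0.38, 0.925, 0.001]
wrist_force: [0.0, 2.7, 5.0]
finger_gap: 0.017
grasp_force: 62.7
```

```bash
python3 pin.py
```

```text
8.6 pos [ 0.5408 -0.16    0.1693] yaw 2.3618 tz [ 0.002  0.001 -1.   ] gap 0.01697217445419231 gf 62.654868364334106 F [0.05 2.66 5.05] M [ 0.556 -0.01  -0.214] q6 -1.2812191051842383
head shift px 0 0 score 0.91 Mz -0.09 0.071
```

>>> send_rows(moves=[{"offset": [0, 0, 0], "angular": [0, 0, 0.06], "fingers": -1}, {"offset": [0, 0, 0], "angular": [0, 0, 0], "fingers": -1}])

```text
clock: 9.0
ee_pos: [0.5408, -0.16, 0.1693]
ee_rot: [0.001, 0.408, 0.913, 0.001]
wrist_force: [-0.2, 3.1, 3.8]
finger_gap: 0.0172
grasp_force: 62.5
```

```bash
python3 pin.py
```

```text
9.0 pos [ 0.5408 -0.16    0.1693] yaw 2.3018 tz [ 0.002  0.001 -1.   ] gap 0.017158036706832833 gf 62.48071074485779 F [-0.17  3.15  3.85] M [ 0.666  0.024 -0.15 ] q6 -1.2212131545646374
head shift px 1 0 score 0.86 Mz -0.092 0.035
```

>>> send_rows(moves=[{"offset": [0, 0, 0], "angular": [0, 0, 0.05], "fingers": -1}, {"offset": [0, 0, 0], "angular": [0, 0, 0], "fingers": -1}])

```text
clock: 9.4
ee_pos: [0.5408, -0.1599, 0.1693]
ee_rot: [0.001, 0.43, 0.903, 0.001]
wrist_force: [-0.4, 3.3, 8.9]
finger_gap: 0.0169
grasp_force: 63.1
```

```bash
python3 pin.py
```

```text
9.4 pos [ 0.5408 -0.1599  0.1693] yaw 2.2519 tz [ 0.002  0.001 -1.   ] gap 0.016870921768641887 gf 63.11121940612793 F [-0.38  3.33  8.87] M [ 0.467 -0.114 -0.132] q6 -1.1712803974406418
head shift px 1 0 score 0.88 Mz -0.137 0.037
```

>>> send_rows(moves=[{"offset": [0, 0, 0], "angular": [0, 0, 0.05], "fingers": -1}, {"offset": [0, 0, 0], "angular": [0, 0, 0], "fingers": -1}])

```text
clock: 9.8
ee_pos: [0.5408, -0.1599, 0.1693]
ee_rot: [0.001, 0.453, 0.892, 0.001]
wrist_force: [1.2, 4.3, 3.8]
finger_gap: 0.0171
grasp_force: 62.4
```

```bash
python3 pin.py; python3 - <<'E'
from h import *
t,_=env.capture("top")
f=lambda a:cv2.resize(a[170:245,380:480],(400,300),interpolation=cv2.INTER_CUBIC)
cv2.imwrite("pics/m2.png",np.hstack([f(np.load("ref.npy")),f(t)]))
E
```

```text
9.8 pos [ 0.5408 -0.1599  0.1693] yaw 2.2017 tz [ 0.002  0.001 -1.   ] gap 0.01711312693126566 gf 62.43678689002991 F [1.25 4.3  3.77] M [ 0.671 -0.144 -0.28 ] q6 -1.1212111239464415
head shift px 1 0 score 0.83 Mz -0.23 0.044
```

View pics/m2.png

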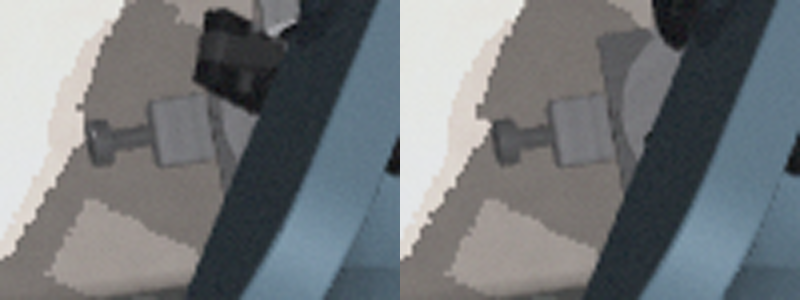

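The pin head has moved in from tile col 97 to 107, about half-way, and the pull is at its strongest. The notch is near.

>>> send_rows(moves=[{"offset": [0, 0, 0], "angular": [0, 0, 0.04], "fingers": -1}, {"offset": [0, 0, 0], "angular": [0, 0, 0], "fingers": -1}])

```text
clock: 10.25
ee_pos: [0.5409, -0.1598, 0.1693]
ee_rot: [0.001, 0.471, 0.882, 0.001]
wrist_force: [0.3, 3.7, 8.7]
finger_gap: 0.0168
grasp_force: 63.2
```

```bash
python3 pin.py
```

```text
10.25 pos [ 0.5409 -0.1598  0.1693] yaw 2.1619 tz [ 0.002  0.001 -1.   ] gap 0.016836410715033855 gf 63.22405457496643 F [0.33 3.73 8.71] M [ 0.549 -0.146 -0.228] q6 -1.0812933130780753
head shift px 2 0 score 0.78 Mz -0.236 0.018
```

>>> send_rows(moves=[{"offset": [0, 0, 0], "angular": [0, 0, 0.04], "fingers": -1}, {"offset": [0, 0, 0], "angular": [0, 0, 0], "fingers": -1}])

```text
clock: 10.65
ee_pos: [0.5409, -0.1598, 0.1693]
ee_rot: [0.001, 0.488, 0.873, 0.001]
wrist_force: [1.2, 3.7, 6.7]
finger_gap: 0.017
grasp_force: 62.9
```

```bash
python3 pin.py
```

```text
10.65 pos [ 0.5409 -0.1598  0.1693] yaw 2.1219 tz [ 0.002  0.001 -1.   ] gap 0.01700127058452014 gf 62.853312492370605 F [1.21 3.65 6.71] M [ 0.589 -0.092 -0.238] q6 -1.0413299690051874
head shift px 1 0 score 0.73 Mz -0.234 0.018
```

```bash
cat >> pin.py <<'E'
def hd(t):
    g=t.max(2).astype(float); g=np.r_[g[200:203],g[209:211]].mean(0)[399:415]
    w=np.clip(np.median(g)-12-g,0,None); return (w*np.arange(399,415)).sum()/w.sum(), g.round()
print("head",hd(ref)[0].round(2),hd(t)[0].round(2),hd(t)[1].astype(int))
E
```

>>> send_rows(moves=[{"offset": [0, 0, 0], "angular": [0, 0, 0.04], "fingers": -1}, {"offset": [0, 0, 0], "angular": [0, 0, 0], "fingers": -1}])

```text
clock: 11.05
ee_pos: [0.541, -0.1598, 0.1693]
ee_rot: [0.001, 0.505, 0.863, 0.001]
wrist_force: [0.7, 4.9, 6.3]
finger_gap: 0.0169
grasp_force: 62.7
```

```bash
python3 pin.py
```

```text
11.05 pos [ 0.541  -0.1598  0.1693] yaw 2.0818 tz [ 0.003  0.001 -1.   ] gap 0.01688587852340451 gf 62.670782804489136 F [0.72 4.91 6.33] M [ 0.641 -0.177 -0.385] q6 -1.0012112374933566
head shift px 4 -1 score 0.7 Mz -0.23 0.08
head 404.48 408.23 [179 180 178 144 122 120  95  88  79  82  83  82  92 105 111 108]
```

>>> send_rows(moves=[{"offset": [0, 0, 0], "angular": [0, 0, 0.03], "fingers": -1}, {"offset": [0, 0, 0], "angular": [0, 0, 0], "fingers": -1}])

```text
clock: 11.45
ee_pos: [0.541, -0.1598, 0.1693]
ee_rot: [0.001, 0.518, 0.855, 0.001]
wrist_force: [0.6, 4.5, 6.0]
finger_gap: 0.017
grasp_force: 62.8
```

```bash
python3 pin.py
```

```text
11.45 pos [ 0.541  -0.1598  0.1693] yaw 2.0522 tz [ 0.003  0.001 -1.   ] gap 0.017023100589523672 gf 62.82924771308899 F [0.63 4.51 5.96] M [ 0.725 -0.153 -0.21 ] q6 -0.9715878597555668
head shift px 4 -1 score 0.68 Mz -0.223 0.045
head 404.48 408.56 [179 180 178 143 123 122 115  87  81  81  81  80  86 100 110 108]
```

>>> send_rows(moves=[{"offset": [0, 0, 0], "angular": [0, 0, 0.03], "fingers": -1}, {"offset": [0, 0, 0], "angular": [0, 0, 0], "fingers": -1}])

```text
clock: 11.85
ee_pos: [0.541, -0.1598, 0.1693]
ee_rot: [0.001, 0.531, 0.847, 0.001]
wrist_force: [0.7, 4.4, 5.2]
finger_gap: 0.0167
grasp_force: 62.6
```

```bash
python3 pin.py
```

```text
11.85 pos [ 0.541  -0.1598  0.1693] yaw 2.0223 tz [ 0.003  0.001 -1.   ] gap 0.01668344956296175 gf 62.632259130477905 F [0.67 4.37 5.22] M [ 0.72  -0.176 -0.258] q6 -0.9417220893048294
head shift px 5 -1 score 0.69 Mz -0.2 0.031
head 404.48 409.18 [179 179 177 143 122 122 120  95  87  80  82  80  83  93 104 109]
```

>>> send_rows(moves=[{"offset": [0, 0, 0], "angular": [0, 0, 0.03], "fingers": -1}, {"offset": [0, 0, 0], "angular": [0, 0, 0], "fingers": -1}])

```text
clock: 12.25
ee_pos: [0.5409, -0.1598, 0.1693]
ee_rot: [0.001, 0.543, 0.84, 0.001]
wrist_force: [-0.4, 5.2, 4.7]
finger_gap: 0.0168
grasp_force: 62.7
```

```bash
python3 pin.py; python3 - <<'E'
from h import *
t,_=env.capture("top")
f=lambda a:cv2.resize(a[170:245,380:480],(400,300),interpolation=cv2.INTER_CUBIC)
cv2.imwrite("pics/m3.png",np.hstack([f(np.load("ref.npy")),f(t)]))
E
```

```text
12.25 pos [ 0.5409 -0.1598  0.1693] yaw 1.9932 tz [ 0.003  0.001 -1.   ] gap 0.016803413698828224 gf 62.659560441970825 F [-0.38  5.25  4.7 ] M [ 0.672 -0.152  0.097] q6 -0.912416474235018
head shift px 5 -1 score 0.69 Mz 0.071 0.046
head 404.48 409.04 [179 179 178 142 122 121 122  95  86  80  82  82  84  94 103 109]
```

View pics/m3.png

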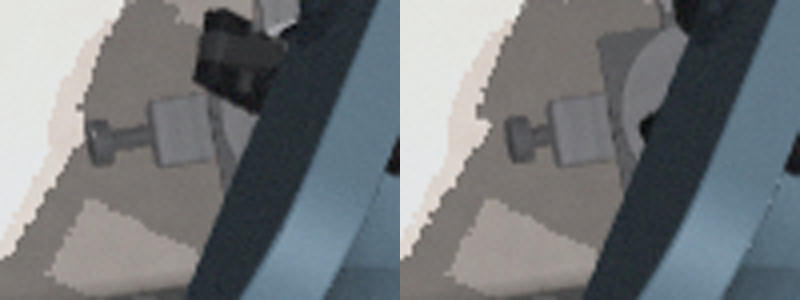

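The pin head has moved from tile col 97 to 117, about 5 px or 7 mm. The pull then reversed from −0.20 to +0.07 N m, so the notch is centred. I'll release and rise.

>>> send_rows(moves=[{"offset": [0, 0, 0], "angular": [0, 0, 0], "fingers": -0.4}, {"offset": [0, 0, 0], "angular": [0, 0, 0], "fingers": -0.2}, {"offset": [0, 0, 0], "angular": [0, 0, 0], "fingers": 0}, {"offset": [0, 0, 0], "angular": [0, 0, 0], "fingers": 0}, {"offset": [0, 0, 0], "angular": [0, 0, 0], "fingers": 0}])

```text
clock: 13.0
ee_pos: [0.5399, -0.1606, 0.1681]
ee_rot: [-0.0, 0.544, 0.839, -0.0]
wrist_force: [-0.1, -0.1, -0.3]
finger_gap: 0.0427
grasp_force: 0.0
```

>>> send_rows(moves=[{"offset": [0, 0, -0.01], "angular": [0, 0, 0], "fingers": 0}, {"offset": [0, 0, -0.02], "angular": [0, 0, 0], "fingers": 0}, {"offset": [0, 0, -0.03], "angular": [0, 0, 0], "fingers": 0}, {"offset": [0, 0, -0.03], "angular": [0, 0, 0], "fingers": 0}, {"offset": [0, 0, -0.03], "angular": [0, 0, 0], "fingers": 0}, {"offset": [0, 0, 0], "angular": [0, 0, 0], "fingers": 0}])

```text
clock: 13.6
ee_pos: [0.5422, -0.1617, 0.2948]
ee_rot: [0.005, 0.544, 0.839, 0.0]
wrist_force: [-0.2, 0.2, 0.4]
finger_gap: 0.0425
grasp_force: 0.0
```

```bash
python3 pin.py; python3 - <<'E'
from h import *
t,_=env.capture("top");s,_=env.capture("scene");w,_=env.capture("wrist")
f=lambda a:cv2.resize(a[170:245,380:480],(400,300),interpolation=cv2.INTER_CUBIC)
cv2.imwrite("pics/m4.png",np.vstack([np.hstack([f(np.load("ref.npy")),f(t)]),np.hstack([cv2.resize(s[200:275,180:280],(400,300)),cv2.resize(w[80:280,200:467],(400,300))])]))
l=env.landmark_of("scene","dial_mark"); print(l and l[0]["at"])
E
```

```text
13.6 pos [ 0.5422 -0.1617  0.2948] yaw 1.9919 tz [ 0.009 -0.005 -1.   ] gap 0.04249611346640138 gf 0.0 F [-0.18  0.22  0.4 ] M [-0.007  0.041  0.026] q6 -0.9112935589736794
head shift px 5 -1 score 0.68 Mz 0.02 0.026
head 404.48 409.07 [124 124 124 123 123 124 123  96  90  80  84  84  86  95 105 109]
[195.9, 306.0]
```

View pics/m4.png

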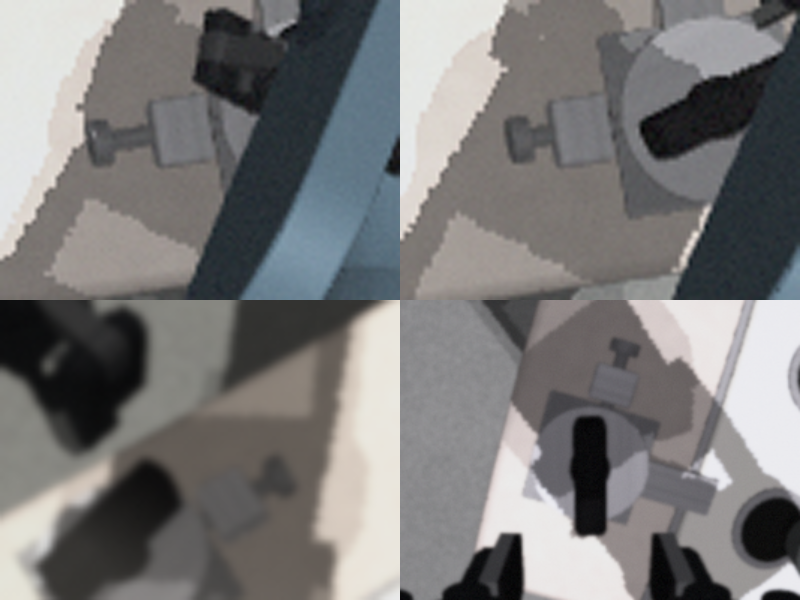

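The knob is released. The pin head has stayed in at tile (517,138), 4.6 px or about 7 mm from its start. The gripper is clear and the dial has not moved.

```bash
python3 -c "
from workcell import env; print(env.close_job())"
```

```text
the job is handed in; nothing more can be done
None
```

The lid is locked and the job handed in at about 14 s of the 48 s allowed: I turned the T-bar about 1.03 rad clockwise until the pin snapped in (head about 7 mm nearer the block by camera), then let go, and the pin stayed in with the dial untouched.

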